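# Peel the clinging top chip tray and show it to the camera

## Robot

A 6-joint arm with a two-finger parallel gripper is mounted at the origin on the work surface. World frame = base frame: x ahead of the robot, y to its left, z up, the work surface at z = 0. Lengths are in mm, angles in rad, forces in N, time in s.
With the tool pointing down it reaches from about 350 to 975 mm from the base axis. Payload 7.1 kg.
Tool frame: the origin (TCP) lies on the front face of the gripper's body, between the roots of the fingers; the fingertips stand 80 mm ahead of it and the grasp point (between the pads) lies 61 mm ahead of it (env.tips_ahead is the distance from the TCP to the fingertips, in mm); z points along the fingers, y is the direction in which the jaws open and shut (so a half turn about z gives the same grasp; the last joint's range is limited). The gripper opens to 88 mm and grips with 3 to 60 N. Pads are 20 mm wide; open, the fingers measure 115 mm over their backs; the gripper's body (75 mm by 178 mm) begins 61 mm behind the grasp point.
Start: joints at [-1.207, 0.423, 1.63, -0, 1.089, -0.019], TCP at [233.466, -579.741, 302.675] pointing down, gripper open.
Joint ranges: [-3, 3], [-0.9, 2.11], [0.09, 2.58], [-1.31, 4.45], [0.11, 2.69], [-2.54, 2.54]. Speed limits (rad/s): [2.39, 2.39, 3.01, 3.14, 3.14, 3.14].

## Interface

Orientations are given as a unit quaternion [x, y, z, w].
In Python, from station import env, set_gripper, viewer, workorder gives the robot as it stands. Calls block until the motion is done:
- env.reach(position, orientation): joint-space move of the TCP to a pose.
- env.move_l(position, rot=None, rate=150, f_stop=None): straight line of the TCP; rot=None keeps the orientation; rate is the mean speed in mm/s. With f_stop (N) it stops when the force on the tool has changed by that much, and returns True; else False.
- env.move_joints(angles): joint-space move.
- set_gripper(opening): finger opening in mm; the grip force is fixed at half the most; returns when the fingers have stopped.
- env.hold(seconds).
- env.ik(position, orientation): joint angles nearest the present ones, or None.
- env.read_state(): the state.
- viewer.camera(name): name is "scene" or "top" or "wrist"; returns the picture (400x640x3 uint8, blue, green, red); there is no depth.
- viewer.camera_params(name): a dict with "fx", "fy", "cx", "cy" (pixels), "dist" ([k1, k2, p1, p2, k3] as OpenCV has them; the pictures are not rectified), "pose" (4x4, takes a point from camera to world coordinates); the wrist camera has in their place "tool_from_camera" (4x4, takes a point from camera to tool coordinates, whose origin is the TCP and whose axes are the flange's). Camera axes: x right, y up, looking along -z (the intrinsics and any distortion apply to the point x, -y, -z); pixel columns grow to the right and rows downward; lengths in mm; the calibration is good to about 2 mm. A picture is of the moment at which its call begins: read the wrist's pose just before it. camera_params takes no time and is no camera call.
A pose or a line that the arm cannot do raises env.IKError and nothing moves.
- workorder.sign_off(): hands the job in, once; it reports no verdict.
The state is a dict: "time_s": time; "qpos": joint angles; "dq": joint speeds; "tau": joint torques, N m; "tool_pos": TCP position; "orientation": TCP orientation; "force": force on the tool from outside, world axes, zero at the start; "wrist_torque": the same for the moment, N m; "width": finger opening in mm.
Only numpy, scipy, OpenCV 4.12 (cv2) and the standard library are available. Lean on these libraries where they do the work, as an engineer would, in place of code of your own. Each camera call takes 0.05 s, during which the arm holds its last target. There are 200 camera calls.

## Task

The top tray of the nested chip-tray stack clings to the trays below: peel it off by its thumb tab, raising the tab corner well clear first while the opposite corner is still seated, and leave the rest of the stack flat on the bench where it is. Then hold the peeled tray level with its middle over the lens of the upward-looking camera, a hand's breadth or less above the lens and not touching the camera. Finish while holding it there, still in the gripper, and do not disturb the jar, the chip box or the bottle.

Things in the scene. Friction and masses are not known exactly. Their poses are not given: they have to be found in the camera images.
- top_tray: Loose grey plastic tray on top of the stack, 175 (x) by 125 (y) mm, 15 mm high without its tab, about 0.13 kg. Origin: centre of its lowest rim; z up, x along the long side. A skirt 5 mm deep and 4 mm thick surrounds the raised land of the tray below with 3.5 mm play all round; above it a 4 mm plate and a 6 mm pocketed land
- tab (a point): Grip point on the tray's one thumb tab: an upright fin at the tray's corner +x +y, 10 mm thick, 34 mm long, standing along the corner's 45 degree bisector (direction (1,1,0) of top_tray), so fingers close along (-1,1,0). The point is at (92, 67, 33) mm in top_tray, 10 mm below the fin's top edge and 24 mm above the tray's plate. Axes as top_tray
- far_corner (a point): The tray's corner opposite the tab, at the lowest edge of the skirt: (-87.5, -62.5, 0) mm in top_tray, 21 mm above the bench when seated. The tray clings to the stack near all four corners by sprung tabs inside its skirt, 1 to 3 N each; a corner has let go once it is raised about 5 mm
- tray_middle (a point): Middle of the underside of the tray's plate, (0, 0, 5) mm in top_tray: the point to show to the camera
- stack: The rest of the stack: two nested trays of the same outline clipped together, loaded, 175 x 125 mm, 26 mm high, about 0.9 kg, loose on the bench (held by its weight only). Origin: centre of its underside, z up. top_tray sits on it, origin 21 mm above the stack's, same yaw
- lens (a point): Top centre of the fixed upward-looking camera: 100 x 100 mm base plate, round 80 mm ring lamp and lens on a stem, lens 70 mm above the bench. z points up
- jar: Loose amber glass jar, 48 mm across, 55 mm high; leave it alone. Origin: centre of its underside
- chip_box: Loose small black box with clear lid, 72 x 52 x 26 mm; leave it alone. Origin: centre of its underside
- bottle: Loose white plastic bottle, 54 mm across, 130 mm high; leave it alone. Origin: centre of its underside
Things that resemble listed ones, but are neither listed nor needed, are in the scene too. What is shaped like the top_tray but green is not meant. Of the things that look like the part that bears lens, take the one that is farthest to the robot's left at the start.

How it is judged:
By the outcome, as a careful person would: the job done as asked, in the order asked, and still so for the second after the job is handed in, while the arm keeps its last pose, push and grip.
It also fails if it takes over 51 s, if anything falls off the work surface, if the arm or the gripper's body presses on something with over 40 N, if the wrist force passes 120 N, or if a joint passes its speed limit or range.

## Working session

There is one attempt and no reset: what is moved stays moved. The work goes in short steps, each a Python script; the robot and the scene stay as the last script left them, time stands still between calls to the robot, and variables do not carry over. Pictures are saved under pics/ and viewed, about 8 in all and at most 12, crops included, and the job is handed in when it is done.

```bash
ls; mkdir -p pics; python3 - <<'E'
from station import env,set_gripper,viewer,workorder
import cv2,numpy as np
np.set_printoptions(precision=3,suppress=True)
for n in ["scene","top"]:
    cv2.imwrite(f"pics/{n}0.png",viewer.camera(n)); p=viewer.camera_params(n); print(n,p)
print(viewer.camera_params("wrist")); print(env.read_state())
E
```

```text
pics
scene {'fx': 432.24239347457797, 'fy': 432.24239347457797, 'cx': 317.0477814773706, 'cy': 198.18803198871245, 'dist': array([-0.018,  0.   ,  0.   ,  0.   ,  0.   ]), 'pose': array([[  -0.812,   -0.365,    0.456, 1219.103],
       [   0.584,   -0.526,    0.618,  902.131],
       [   0.015,    0.768,    0.64 ,  988.78 ],
       [   0.   ,    0.   ,    0.   ,    1.   ]])}
top {'fx': 360.9740131917628, 'fy': 360.9740131917628, 'cx': 316.61362134858496, 'cy': 200.50166961718094, 'dist': array([0.01, 0.  , 0.  , 0.  , 0.  ]), 'pose': array([[  -0.001,    0.998,   -0.069,  493.068],
       [  -1.   ,   -0.002,   -0.005,    7.305],
       [  -0.005,    0.069,    0.998, 1079.56 ],
       [   0.   ,    0.   ,    0.   ,    1.   ]])}
{'fx': 305.78575833363135, 'fy': 305.78575833363135, 'cx': 318.80842809334706, 'cy': 201.31859497695785, 'dist': array([-0.006,  0.   ,  0.   ,  0.   ,  0.   ]), 'tool_from_camera': array([[ -0.001,   0.969,   0.247,  66.799],
       [  1.   ,   0.001,  -0.   ,   0.517],
       [ -0.   ,   0.247,  -0.969, -81.652],
       [  0.   ,   0.   ,   0.   ,   1.   ]])}
{'time_s': 0.1, 'qpos': array([-1.207,  0.424,  1.631,  0.   ,  1.089, -0.019]), 'dq': array([-0.001, -0.002, -0.002, -0.   ,  0.002, -0.001]), 'tau': array([ -0.002, -54.562, -27.432,   0.064,   0.019,  -0.   ]), 'tool_pos': array([ 233.338, -579.391,  301.975]), 'orientation': array([ 0.982,  0.19 , -0.   , -0.001]), 'force': array([-0.387,  0.817,  0.132]), 'wrist_torque': array([0.016, 0.032, 0.051]), 'width': 87.88188753090921}
```

View pics/top0.png

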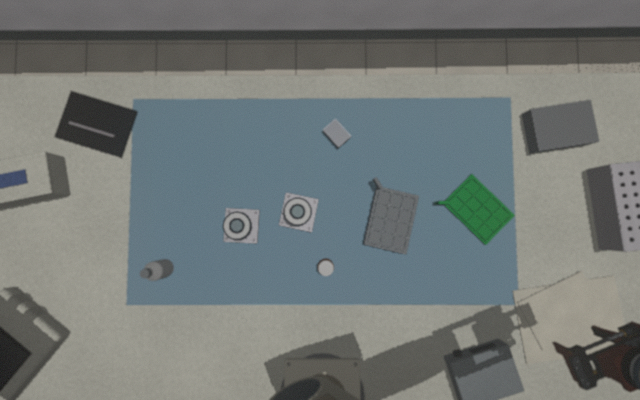

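View pics/scene0.png

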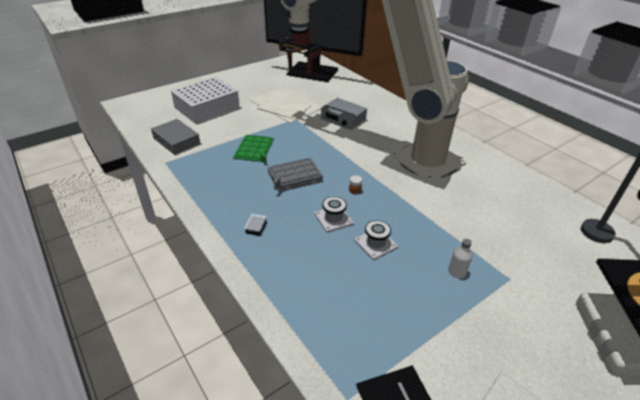

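Candidates: trays are grey at top(391,220) with its tab at (376,184), and green at (475,208), which I reject. Lenses are at (241,225) and (298,211). Image left is +y, the robot's left, so I take (241,225). I'll check this in a close crop and measure.

```bash
cat > h.py <<'E'
import cv2,numpy as np
from scipy.spatial.transform import Rotation as R
from station import env,set_gripper,viewer,workorder
np.set_printoptions(precision=2,suppress=True)
def pose(name,st=None):
    p=viewer.camera_params(name)
    if name!="wrist": return p,p["pose"]
    T=np.eye(4);T[:3,:3]=R.from_quat(st["orientation"]).as_matrix();T[:3,3]=st["tool_pos"]
    return p,T@p["tool_from_camera"]
def rays(name,px,z,st=None):
    p,T=pose(name,st); K=np.array([[p["fx"],0,p["cx"]],[0,p["fy"],p["cy"]],[0,0,1]])
    u=cv2.undistortPoints(np.float64(px).reshape(-1,1,2),K,p["dist"]).reshape(-1,2)
    d=np.c_[u[:,0],-u[:,1],-np.ones(len(u))]@T[:3,:3].T
    return T[:3,3]+d*((z-T[2,3])/d[:,2])[:,None]
def proj(name,X,st=None):
    p,T=pose(name,st); K=np.array([[p["fx"],0,p["cx"]],[0,p["fy"],p["cy"]],[0,0,1]])
    c=(np.atleast_2d(X)-T[:3,3])@T[:3,:3]
    return cv2.projectPoints(np.c_[c[:,0],-c[:,1],-c[:,2]].reshape(-1,1,3),np.zeros(3),np.zeros(3),K,p["dist"])[0].reshape(-1,2)
E
python3 - <<'E'
from h import *
im=cv2.imread("pics/top0.png")
hsv=cv2.cvtColor(im,cv2.COLOR_BGR2HSV)
m=((hsv[...,1]<60)).astype(np.uint8); 
roi=np.zeros_like(m); roi[165:270,350:425]=1; m2=m*roi
m2=cv2.morphologyEx(m2,cv2.MORPH_OPEN,np.ones((13,13)))
c=max(cv2.findContours(m2,0,2)[0],key=cv2.contourArea)
b=cv2.boxPoints(cv2.minAreaRect(c)); X=rays("top",b,32)
print("tray px",b,"world",X,np.linalg.norm(np.roll(X,-1,0)-X,axis=1),X.mean(0))
for n,px,z in [("tab",(376,184),54),("lensL",(238,225),70),("lensR",(297,211),70),("jar",(325,268),55),("box",(337,133),26),("bottle",(150,271),130)]: print(n,rays("top",px,z))
v=np.hstack([cv2.resize(im[165:265,215:325],None,fx=3.5,fy=3.5,interpolation=2),cv2.resize(im[165:265,350:450],None,fx=3.5,fy=3.5,interpolation=2)])
cv2.polylines(v,[np.int32((b-[350,165]+.5)*3.5+[385,0])],True,(0,0,255),1)
cv2.imwrite("pics/c1.png",v)
E
```

```text
tray px [[361.27 245.06]
 [374.6  184.1 ]
 [420.68 194.18]
 [407.34 255.14]] world [[ 436.41 -116.25   32.  ]
 [ 612.97 -156.85   32.  ]
 [ 583.24 -290.18   32.  ]
 [ 407.55 -248.2    32.  ]] [181.17 136.61 180.63 135.06] [ 510.04 -202.87   32.  ]
tab [[ 610.74 -157.39   54.  ]]
lensL [[494.53 231.65  70.  ]]
lensR [[533.36  67.01  70.  ]]
jar [[373.75 -11.14  55.  ]]
box [[766.05 -48.37  26.  ]]
bottle [[375.5  445.42 130.  ]]
```

View pics/c1.png

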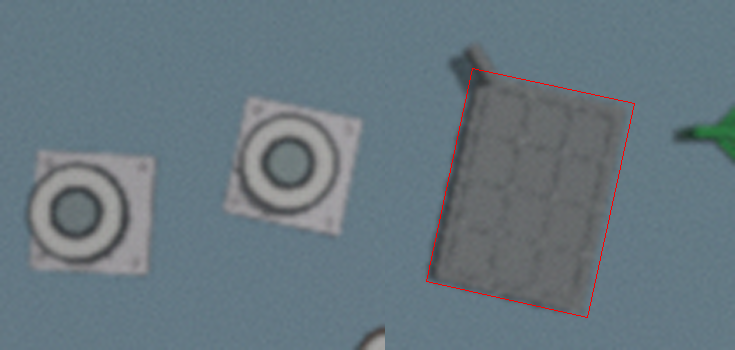

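The crop confirms the grey tray, with its fin at the world +x+y corner, and the left camera with its ring. Next I hover over the tab for a wrist view.

```bash
cat >> h.py <<'E'
def down(a):  # tool z down, tool x at world angle a (rad)
    return R.from_matrix(np.array([[np.cos(a),np.sin(a),0],[np.sin(a),-np.cos(a),0],[0,0,-1]]).T.reshape(3,3).T @ np.eye(3)) if False else R.from_euler('z',a)*R.from_euler('x',np.pi)
E
python3 - <<'E'
from h import *
a=np.radians(45-13)
env.reach([600,-160,270],down(a).as_quat())
st=env.read_state(); im=viewer.camera("wrist"); cv2.imwrite("pics/w1.png",im)
import pickle; pickle.dump(st,open("w1.pkl","wb"))
print(st["time_s"],st["tool_pos"],st["orientation"],st["qpos"],st["force"])
E
```

```text
2.1083 [ 599.78 -160.95  270.07] [0.96 0.28 0.   0.  ] [-0.28  0.45  1.66 -0.    1.02  0.73] [ 0.03 -0.41 -0.22]
```

View pics/w1.png

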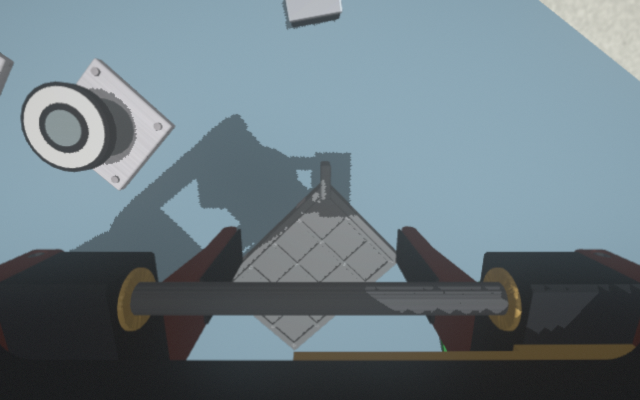

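```bash
python3 - <<'E'
from h import *
import pickle; st=pickle.load(open("w1.pkl","rb")); im=cv2.imread("pics/w1.png")
A=rays("wrist",[(396,258),(295,347)],28,st); print(A,np.linalg.norm(A[0]-A[1]))
d=A[0]-A[1]; print("yaw of +x edge",np.degrees(np.arctan2(d[1],d[0])))
print("fin top ends", rays("wrist",[(325,162),(325,183)],64,st))
# fit from the top view, right-hand/near edges unaffected by shadow
c,yaw=np.array([508,-206.]),np.radians(-13)
def model(c,yaw):
    P=[(87.5,62.5,9),(87.5,-62.5,9),(-87.5,-62.5,9),(-87.5,62.5,9)]
    u=np.array([1,1,0])/2**.5; t=np.array([92,67,43.]); s=np.array([-1,1,0])/2**.5
    P+=[t+17*u+5*s,t+17*u-5*s,t-17*u-5*s,t-17*u+5*s]
    return R.from_euler('z',yaw).apply(P)+[c[0],c[1],21]
M=model(c,yaw); out=[]
top=cv2.imread("pics/top0.png")
for n,i,(x0,y0,x1,y1),f in [("wrist",im,(220,140,420,360),2.5),("top",top,(345,165,435,265),5)]:
    q=proj(n,M,st); v=cv2.resize(i[y0:y1,x0:x1],None,fx=f,fy=f,interpolation=2)
    for k in (q[:4],q[4:]): cv2.polylines(v,[np.int32((k-[x0,y0]+.5)*f)],True,(0,0,255),1)
    out.append(cv2.copyMakeBorder(v,0,560-v.shape[0],0,400*0,cv2.BORDER_CONSTANT) if v.shape[0]<560 else v[:560])
v=np.hstack([out[0],out[1]])[:, :800]; cv2.imwrite("pics/c2.png",v); print(v.shape)
E
```

```text
[[ 576.45 -280.41   28.  ]
 [ 412.04 -243.39   28.  ]] 168.52215853190455
yaw of +x edge -12.688861982710382
fin top ends [[ 629.96 -149.7    64.  ]
 [ 612.96 -160.38   64.  ]]
(560, 800, 3)
```

View pics/c2.png

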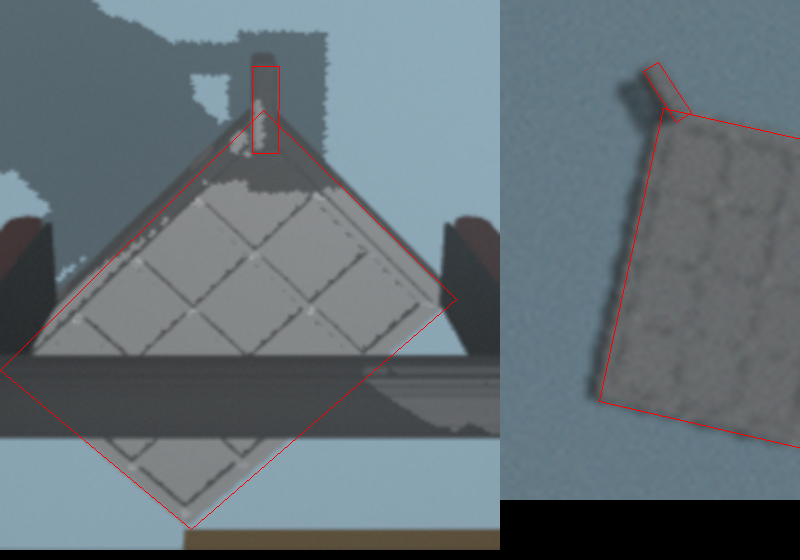

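Overlays of my estimated pose (centre 508,-206, yaw -13°) fit both views within 1–3 mm. I'll descend to just above the fin and check once more.

```bash
cat >> h.py <<'E'
C=np.array([508,-206.,21]); YAW=np.radians(-13); TR=R.from_euler('z',YAW)
TAB=C+TR.apply([92,67,33]); FAR=C+TR.apply([-87.5,-62.5,0]); A0=YAW+np.pi/4
E
python3 - <<'E'
from h import *
import pickle; print(TAB,FAR)
env.move_l(TAB+[0,0,61+40],down(A0).as_quat(),rate=100)
st=env.read_state(); im=viewer.camera("wrist"); cv2.imwrite("pics/w2.png",im); pickle.dump(st,open("w2.pkl","wb"))
print(st["time_s"],st["tool_pos"]-TAB)
u=np.array([1,1,0])/2**.5; t=np.array([92,67,43.]); s=np.array([-1,1,0])/2**.5
q=proj("wrist",TR.apply([t+17*u+5*s,t+17*u-5*s,t-17*u-5*s,t-17*u+5*s])+C,st); print(q)
x0,y0=220,120;v=cv2.resize(im[y0:y0+180,x0:x0+200],None,fx=3,fy=3,interpolation=2)
cv2.polylines(v,[np.int32((q-[x0,y0]+.5)*3)],True,(0,0,255),1); cv2.imwrite("pics/c3.png",cv2.convertScaleAbs(v,alpha=1.5))
E
```

```text
[ 612.71 -161.41   54.  ] [ 408.68 -247.21   21.  ]
3.4667 [  0.42  -0.11 101.77]
[[308.77 211.04]
 [325.72 211.02]
 [325.48 263.95]
 [309.28 263.97]]
```

View pics/c3.png

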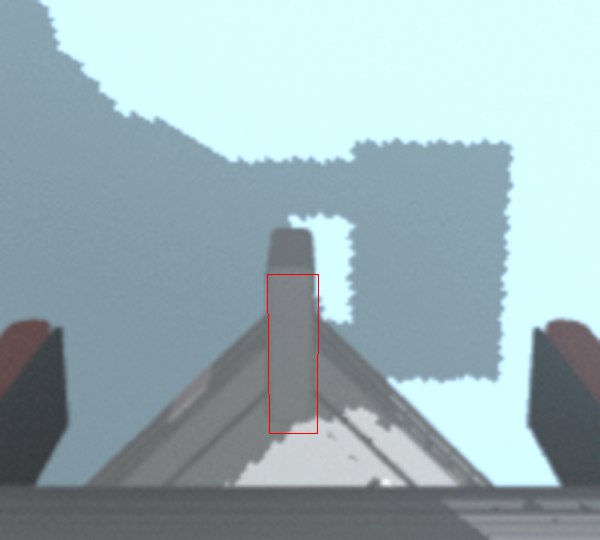

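```bash
cat >> h.py <<'E'
SH=1.5*np.array([np.cos(A0),np.sin(A0),0]); C=C+SH; TAB=TAB+SH; FAR=FAR+SH
G=np.array([TAB[0],TAB[1],TAB[2]+61.]) # TCP at grasp
dd=(TAB-FAR)*[1,1,0]; dd/=np.linalg.norm(dd); W=np.cross(dd,[0,0,1])
def peel(ang): # TCP pose for tray rotated by ang about far corner
    r=R.from_rotvec(W*ang); return FAR+r.apply(G-FAR), (r*down(A0))
E
python3 - <<'E'
from h import *
import pickle
fc=env.move_l(G,down(A0).as_quat(),rate=60,f_stop=8)
st=env.read_state(); print(fc,st["tool_pos"]-G,st["force"])
set_gripper(0); st=env.read_state(); print(st["width"],st["force"],st["wrist_torque"],st["tool_pos"]-G)
for a in (.03,.07,.12,.17):
    p,r=peel(a); env.move_l(p,r.as_quat(),rate=25)
    st=env.read_state(); print(a,st["time_s"],st["tool_pos"]-p,st["force"],st["wrist_torque"],st["width"])
cv2.imwrite("pics/s2.png",viewer.camera("scene")); cv2.imwrite("pics/t2.png",viewer.camera("top"))
st=env.read_state(); cv2.imwrite("pics/w3.png",viewer.camera("wrist")); pickle.dump(st,open("w3.pkl","wb"))
a=cv2.imread("pics/s2.png")[130:230,220:350]; v=cv2.resize(a,None,fx=4,fy=4,interpolation=2)
w=cv2.imread("pics/w3.png")[100:400,220:420]; v=np.hstack([v,cv2.resize(w,(267,400))]); cv2.imwrite("pics/c4.png",cv2.convertScaleAbs(v,alpha=1.3))
E
```

```text
False [ 0.13 -0.02 -0.  ] [-0.51 -0.83  0.8 ]
9.830927850323523 [-0.71  1.25 -0.  ] [ 0.15  0.16 -0.38] [-0.17  0.13 -0.03]
0.03 5.95 [-0.36 -0.18  0.1 ] [-1.82  0.74 -1.62] [ 0.13  0.08 -0.24] 9.97235092948766
0.07 6.4833 [ 0.29 -0.23  0.48] [-0.17  0.26 -1.23] [ 0.02 -0.09  0.02] 9.866621934740197
0.12 7.1167 [-0.02 -0.13  0.16] [ 0.56  0.05 -2.49] [-0.03 -0.04 -0.02] 9.627379928362172
0.17 7.75 [-0.02 -0.13  0.17] [-0.34 -0.04 -1.4 ] [-0.04 -0.01  0.02] 10.203682061138688
```

View pics/c4.png

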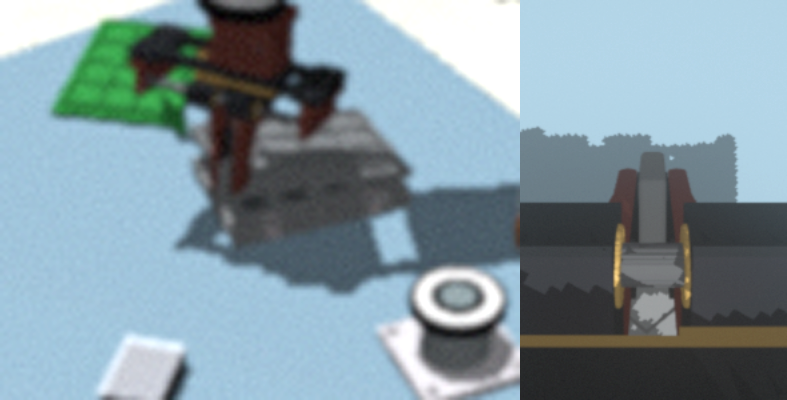

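The tab is up about 37 mm. The stack can't have come along, since the force is only about 2 N against the ≥4 N needed to tip it. Next I lift slowly off the far corner.

```bash
python3 - <<'E'
from h import *
import pickle
p,r=peel(.17)
for dz in (3,6,10,16,25,40):
    env.move_l(p+[0,0,dz],r.as_quat(),rate=20)
    st=env.read_state(); print(dz,st["time_s"],st["force"],st["wrist_torque"],st["width"])
cv2.imwrite("pics/s3.png",viewer.camera("scene"));cv2.imwrite("pics/t3.png",viewer.camera("top"))
a=cv2.imread("pics/s3.png")[110:220,220:350]; v=cv2.resize(a,None,fx=3.5,fy=3.5,interpolation=2)
b=cv2.imread("pics/t3.png")[165:275,345:450]; v=np.hstack([v,cv2.resize(b,None,fx=3.3,fy=3.5,interpolation=2)]); cv2.imwrite("pics/c5.png",cv2.convertScaleAbs(v,alpha=1.3)); print(v.shape)
E
```

```text
3 8.2 [ 0.59 -0.55 -1.37] [0.04 0.01 0.01] 10.230333380624192
6 8.5 [-0.17 -0.1  -1.84] [-0.05 -0.05 -0.07] 9.737723324775972
10 8.85 [-0.47 -0.05 -1.04] [-0.04 -0.03 -0.  ] 9.917900556659417
16 9.3 [ 0.31 -0.35 -1.19] [-0.03 -0.02  0.03] 9.832167294196065
25 9.9 [-0.11  0.25 -1.45] [-0.02 -0.01  0.02] 9.952001648560005
40 10.8 [-0.79  0.55 -1.16] [ 0.01 -0.04 -0.01] 9.803050147594234
(385, 801, 3)
```

View pics/c5.png

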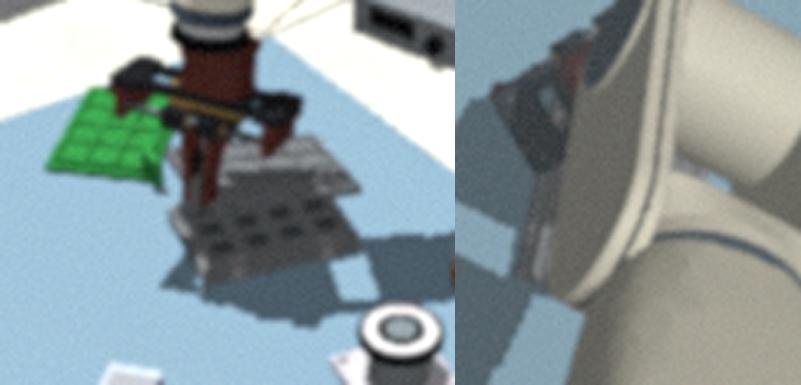

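The tray is off, with its weight of about 1.3 N in hand and the stack left flat below. I'll raise it, level it and carry it over the left lens, staying high at first to check tilt.

```bash
cat >> h.py <<'E'
GT=np.array([92,67,33+61.]) # TCP in tray frame
def hold_pose(mid,z): # tray level, yaw YAW, middle over mid, plate underside at z
    return np.array([mid[0],mid[1],z-5])+TR.apply(GT), down(A0)
E
python3 - <<'E'
from h import *
import pickle
for n in ("top0","scene0"):
    im=cv2.imread(f"pics/{n}.png"); g=cv2.cvtColor(im,cv2.COLOR_BGR2GRAY); cx,cy=(237,225) if n[0]=="t" else (378,229)
    roi=np.zeros_like(g); cv2.circle(roi,(cx,cy),22,1,-1)
    m=((g>150)&(roi>0)).astype(np.uint8); 
    # white ring: outer contour of brightest part
    best=max(cv2.findContours(m,cv2.RETR_EXTERNAL,2)[0],key=cv2.contourArea)
    q,ax,_=cv2.fitEllipse(best); print(n,q,ax,rays(n[:-1],[q,(cx,cy)],70))
p,r=peel(.17)
env.move_l(p+[0,0,110],r.as_quat(),rate=80)
env.move_l(p+[0,0,110],down(A0).as_quat(),rate=40)
st=env.read_state(); print(st["time_s"],st["force"],st["wrist_torque"],st["tool_pos"])
P,r=hold_pose([494,233],190)
print(env.ik(P,r.as_quat()))
env.move_l(P,r.as_quat(),rate=130)
env.hold(.3)
st=env.read_state(); print(st["time_s"],st["force"],st["wrist_torque"],st["tool_pos"]-P,st["width"])
pickle.dump(st,open("w4.pkl","wb"))
for n in ("scene","top","wrist"): cv2.imwrite(f"pics/{n}4.png",viewer.camera(n))
a=cv2.resize(cv2.imread("pics/scene4.png")[130:290,260:470],(500,381),interpolation=2)
b=cv2.resize(cv2.imread("pics/top4.png")[160:280,180:275],(300,381),interpolation=2); cv2.imwrite("pics/c6.png",cv2.convertScaleAbs(np.hstack([a,b]),alpha=1.2))
E
```

```text
top0 (236.44866943359375, 225.2793731689453) (22.388404846191406, 22.80317497253418) [[493.75 235.97  70.  ]
 [494.53 234.44  70.  ]]
scene0 (377.6844482421875, 228.6081085205078) (14.834723472595215, 22.409366607666016) [[495.93 239.01  70.  ]
 [496.29 240.86  70.  ]]
12.2417 [-0.62  0.1  -1.89] [ 0.04 -0.09  0.  ] [ 596.92 -167.39  260.18]
[ 0.42  0.5   1.57 -0.    1.08  1.43]
16.125 [-0.79 -0.5  -1.29] [ 0.03 -0.09 -0.03] [ 0.02 -0.03  0.03] 9.666723357473941
```

View pics/c6.png

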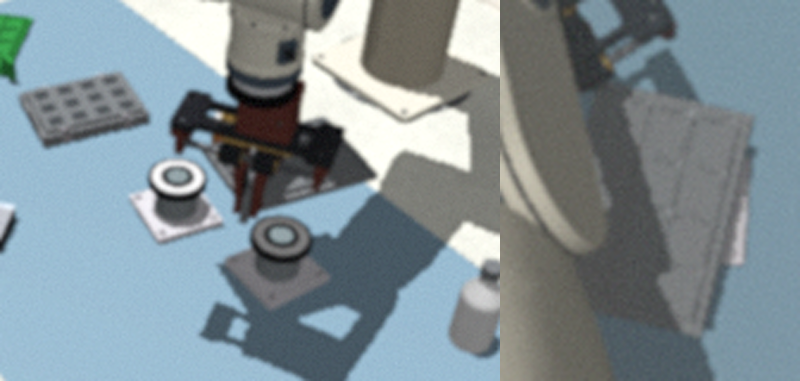

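```bash
python3 - <<'E'
from h import *
import pickle; st=pickle.load(open("w4.pkl","rb"))
O=st["tool_pos"]-TR.apply(GT)
L=np.array([(87.5,62.5,9),(87.5,-62.5,9),(-87.5,-62.5,9),(-87.5,62.5,9)])
out=[]
for n,(x0,y0,x1,y1) in (("scene",(335,160,435,250)),("top",(185,165,285,285)),("wrist",(170,100,470,400))):
    im=cv2.imread(f"pics/{n}4.png"); f=360/(y1-y0); v=cv2.convertScaleAbs(cv2.resize(im[y0:y1,x0:x1],None,fx=f,fy=f,interpolation=2),alpha=1.4)
    for sag,col in ((0,(0,0,255)),(.08,(0,255,255))):
        r=R.from_rotvec(-sag*np.array([1,-1,0])/2**.5)  # far side down for +sag about tab
        piv=np.array([92,67,33.]); X=TR.apply(r.apply(L-piv)+piv)+O
        if col[0]==0 and col[1]==0 or True: print(n,sag,proj(n,X,st).round(1).tolist(),X[:,2])
        cv2.polylines(v,[np.int32((proj(n,X,st)-[x0,y0]+.5)*f)],True,col,1)
    out.append(v)
v=np.hstack(out); v=cv2.resize(v,(800,int(v.shape[0]*800/v.shape[1]))) if v.shape[1]>800 else v
cv2.imwrite("pics/c7.png",v)
E
```

```text
scene 0 [[364.4, 217.3], [344.7, 190.7], [396.2, 177.4], [418.7, 201.9]] [194.03 194.03 194.03 194.03]
scene 0.08 [[364.7, 216.7], [345.0, 188.3], [397.1, 172.6], [419.5, 198.8]] [194.62 201.68 211.57 204.51]
top 0 [[210.1, 184.8], [259.4, 196.1], [242.5, 266.1], [192.6, 254.5]] [194.03 194.03 194.03 194.03]
top 0.08 [[210.5, 185.5], [259.2, 196.4], [241.2, 267.4], [191.4, 255.4]] [194.62 201.68 211.57 204.51]
wrist 0 [[318.0, 251.9], [452.1, 375.8], [272.2, 509.6], [139.2, 418.1]] [194.03 194.03 194.03 194.03]
wrist 0.08 [[318.0, 255.3], [456.8, 387.4], [268.6, 540.8], [130.5, 434.7]] [194.62 201.68 211.57 204.51]
```

View pics/c7.png

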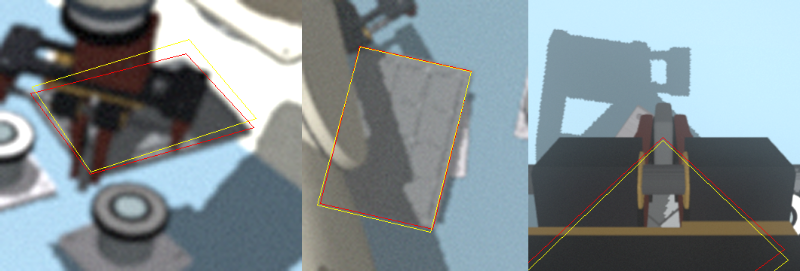

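The level model matches in both fixed views (top within 1 px). The lens comes out at about (494.8, 237). I'll lower to the final pose and verify with a denser overlay.

```bash
python3 - <<'E'
from h import *
import pickle
P,r=hold_pose([494.8,237],117)
env.move_l(P+[0,0,30],r.as_quat(),rate=60); env.move_l(P,r.as_quat(),rate=30); env.hold(.5)
st=env.read_state(); print(st["time_s"],st["force"],st["wrist_torque"],st["tool_pos"]-P,st["width"],st["dq"])
pickle.dump(st,open("w5.pkl","wb"))
for n in ("scene","top"): cv2.imwrite(f"pics/{n}5.png",viewer.camera(n))
O=st["tool_pos"]-TR.apply(GT); out=[]
for n,(x0,y0,x1,y1),f in (("scene",(335,170,435,270),4.5),("top",(190,170,270,270),4.5)):
    im=cv2.imread(f"pics/{n}5.png"); v=cv2.convertScaleAbs(cv2.resize(im[y0:y1,x0:x1],None,fx=f,fy=f,interpolation=2),alpha=1.4)
    for z,col in ((0,(0,255,255)),(9,(0,0,255))):
        L=np.array([(87.5,62.5,z),(87.5,-62.5,z),(-87.5,-62.5,z),(-87.5,62.5,z)])
        cv2.polylines(v,[np.int32((proj(n,TR.apply(L)+O)-[x0,y0]+.5)*f*8)],True,col,1,shift=3)
    out.append(v)
cv2.imwrite("pics/c8.png",np.hstack(out)[:,:800])
E
```

```text
18.7917 [-0.04 -0.16 -1.76] [ 0.05 -0.15  0.04] [-0.    0.01  0.02] 9.599919362659929 [ 0.  0. -0.  0.  0. -0.]
```

View pics/c8.png

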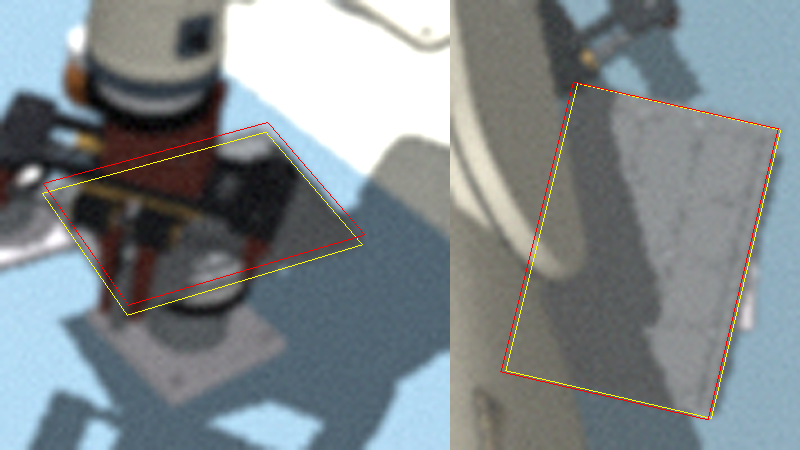

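The scene overlay seems to disagree: the ring shows where the tray should hide it. I'll look at it without the overlay.

```bash
python3 - <<'E'
from h import *
im=cv2.imread("pics/scene5.png")[185:265,330:440]
cv2.imwrite("pics/c9.png",cv2.convertScaleAbs(cv2.resize(im,None,fx=7,fy=7,interpolation=2),alpha=2.2))
E
```

```text
(no output)
```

View pics/c9.png

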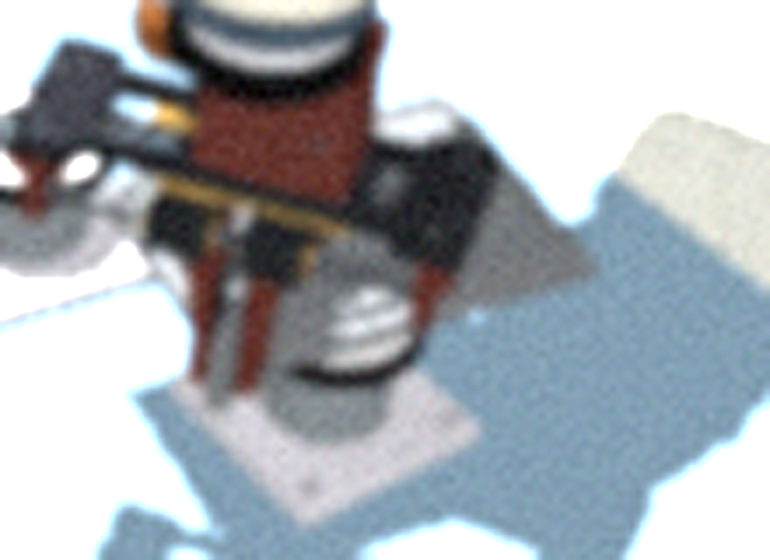

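```bash
python3 - <<'E'
from h import *
out=[]
for n in ("scene4","scene5"):
    im=cv2.imread(f"pics/{n}.png")[200:255,345:425]
    out.append(cv2.resize((255*(im/255.)**.7).astype(np.uint8),None,fx=7,fy=7,interpolation=cv2.INTER_CUBIC)[:, :390] if 0 else cv2.resize((255*(im/255.)**.7).astype(np.uint8),(400,275),interpolation=cv2.INTER_CUBIC))
cv2.imwrite("pics/c10.png",np.hstack(out))
for n in ("scene0","scene4","scene5"): print(n,cv2.imread(f"pics/{n}.png")[212:246:2,[366,372,378,384,390],:].mean(2).astype(int).T.tolist())
E
```

```text
scene0 [[141, 141, 143, 141, 142, 136, 121, 133, 142, 100, 54, 114, 169, 153, 133, 145, 157], [143, 142, 143, 140, 130, 183, 176, 92, 68, 91, 177, 189, 83, 18, 59, 58, 57], [144, 140, 141, 140, 136, 184, 95, 114, 125, 118, 83, 167, 172, 48, 38, 59, 55], [145, 142, 141, 144, 140, 138, 188, 160, 96, 90, 165, 196, 138, 24, 45, 59, 62], [144, 145, 143, 142, 144, 143, 138, 120, 112, 110, 91, 87, 129, 161, 150, 111, 103]]
scene4 [[34, 30, 29, 30, 58, 134, 116, 84, 74, 58, 44, 60, 88, 86, 87, 92, 99], [56, 57, 63, 125, 127, 94, 92, 56, 58, 51, 90, 98, 38, 23, 59, 65, 63], [60, 56, 115, 151, 119, 93, 68, 125, 133, 129, 74, 82, 91, 31, 38, 64, 62], [96, 102, 152, 152, 148, 102, 95, 80, 56, 50, 79, 104, 74, 17, 49, 68, 66], [93, 149, 155, 153, 153, 155, 149, 126, 86, 53, 44, 47, 66, 84, 92, 92, 92]]
scene5 [[22, 46, 36, 20, 18, 19, 22, 32, 24, 28, 32, 28, 27, 35, 49, 83, 98], [28, 23, 37, 18, 22, 27, 29, 42, 55, 55, 56, 60, 48, 27, 56, 64, 64], [27, 23, 24, 55, 55, 46, 46, 50, 69, 69, 85, 68, 85, 31, 39, 69, 61], [40, 27, 21, 29, 53, 47, 43, 77, 83, 103, 76, 91, 70, 18, 48, 64, 66], [17, 19, 16, 20, 16, 26, 33, 31, 30, 32, 42, 45, 63, 84, 93, 97, 89]]
```

The numbers settle it. The lens glass (brightness about 130 at (378,228) in scene4) is now hidden (46–69). The ring's rim only shows from row 236, which is where the level model puts the tray's near edge (235.6). The visible corner is at about (415.7,222.9), against 222–224.4 predicted for level, so I'm signing off.

```bash
python3 - <<'E'
from h import *
st=env.read_state(); print(st["time_s"],st["force"],st["width"]); print(workorder.sign_off())
E
```

```text
18.8917 [ 0.73  0.79 -1.11] 9.751387024322224
the job is handed in; nothing more can be done
None
```

The job is handed in at 18.9 s. The peeled grey tray is still in the gripper, held level over the lens of the left-hand camera, with the underside of its plate about 47 mm above the lens.

- **Peel:** I gripped the fin and tilted the tray about its far corner until the tab was about 37 mm up. Then I lifted the far corner off, levelled the tray and carried it over. The vertical pull never read more than about 2.5 N at the stops I logged, too little to tip the stack. A later picture showed the stack flat in its place.
- **Last checks:** The grip was 9.7 mm wide and the load about 1.1–1.8 N, which is roughly the tray's weight. The tray's outline fits a level pose to about 1 px in the top and scene views, so it is level to about 1°.
- **Disagreements:**
  - The two cameras put the lens 3–4 mm apart, so I used a point between them.
  - One scene crop first seemed to show the camera ring in front of the tray. Pixel values showed the lens was in fact covered. I settled that from numbers alone, because I had used up the 12 pictures.
- **Not measured:** I did not re-measure the jar, chip box or bottle. The arm stayed away from all three.

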